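# Change the ribbon dispenser over and clamp its guide leg

## Task

Change the ribbon dispenser over for smaller rolls: lift the blue spool up off its upright spindle and set it down (do not drop it) flat in the shallow aluminium tray, then push the sliding guide leg against its spring until its red pointer stands at the yellow mark. Keep the leg there with the red cam lever still open for a moment, then squeeze the lever fully shut against the leg's thumb tab without letting the leg leave the mark. Finish while still holding: keep squeezing lever and tab with the leg on the mark, because the retaining pin is fitted while you hold; leave the other things on the bench where they are.

Things in the scene. Friction and masses are not known exactly. Their poses are not given: they have to be found in the camera images.
- dispenser: White fixed base plate, 170 (x) x 250 (y) x 12 mm thick, origin under its centre on the bench. Its y axis is the slide direction, from the leg's home end (-y) to the spindle (+y). The steel spindle, 14 mm across, stands at x 0, y +70 mm, its top 78 mm above the bench. A stop block 26 mm wide and 32 mm high stands at y -117 mm.
- core (a point): Where to grip the blue ribbon spool: on its axis (z), 47 mm above its underside, half-way up the bare core. Core 36 mm across, 62 mm tall, bore 22 mm; ribbon 94 mm across is wound on the lower 30 mm. 150 to 310 g. It starts over the spindle, on the base plate, must rise 66 mm to come clear, and blocks the guide leg until removed.
- spool_mid (a point): Point on the axis of the same blue spool, 15 mm above its underside (half-way up the winding).
- spool: The same blue spool, origin at the centre of its underside.
- tray: Shallow fixed aluminium tray, 200 (x) x 170 (y) mm outside, walls 4 mm thick and 20 mm high, floor 4 mm thick; origin under its centre on the bench.
- guide: Sliding leg, axes as the dispenser's; slides along +y up to 60 mm from home; a spring pushes it back with 3 to 4.5 N. Origin on the base plate, 12 mm above the bench. Carriage 32 mm wide, top at z 14. Thumb tab: x -13 to -5, y -42 to +24, top z 52 mm. Grey guard plate 120 mm wide (x), y +24 to +30, z 4 to 56 mm: push its -y face to move the leg. The red lever is on the tab's +x side.
- pinch (a point): Point on the leg (x 0, y +10, z +34 mm in its frame; 46 mm above the bench), midway between the outer faces of tab and shut lever, then 26 mm apart in x. Fingers coming down here, closing along x, stand outside tab and lever; the guard plate's -y face is 14 mm away towards +y, so 22 mm wide fingers have 3 mm to it and push it by their sides.
- cam (a joint): Red lever, rad: 0 = fully shut against its stop, parallel to the tab; starts open at 0.33 to 0.40. Upright pivot at x +9, y -35 mm in the leg's frame; lever 55 mm long towards +y, 8 mm thick, 16 to 52 mm above the base plate. Open, its free end's outer face stands up to 35 mm from the pinch point in +x. Stiff (2 to 3 N at the free end); stays where left.
- lever_tip (a point): Near the free end of the red lever, 52 mm from its pivot, half-way up its height.
- pointer (a point): Red pointer on the +x end of the guard plate, rides with the leg; the point is on its centre line.
- mark_line (a point): Yellow line and clip at the +x edge of the base plate beside the scale; the point is on the line and has the dispenser's axes. The leg is at the mark when pointer and line have the same y in the dispenser's axes. It lies 31 to 57 mm on from the pointer's home.
- newroll: Bystander: small copper-coloured roll, 56 mm across, 45 mm tall, to the left of the dispenser; origin at its underside.
- cutter: Bystander: round steel pastry cutter, 64 mm across, 40 mm tall; origin at its underside.
- bottle: Bystander: amber bottle, 60 mm across, 170 mm tall; origin at its underside.
- jar: Bystander: glass jar with blue cap, 72 mm across, 85 mm tall; origin at its underside.
- bowl: Bystander: small white bowl, 90 mm across, 45 mm tall; origin at its underside.
- spatula: Bystander: orange-handled spatula with a steel blade, lying flat; origin near its middle.
- nozzle: Bystander: steel piping nozzle, cone 40 mm across and 50 mm tall; origin at its underside.
There are look-alikes about, which are no part of the job. Leave any orange or pink look-alike of the spool alone.

How it is judged:
By the outcome, as a careful person would: the job done as asked, in the order asked, and still so for the second after the job is handed in, while the arm keeps its last pose, push and grip.
It also fails if it takes over 51 s, if anything falls off the work surface, if the arm or the gripper's body presses on something with over 40 N, if the wrist force passes 120 N, or if a joint passes its speed limit or range.

## Robot

A 6-joint arm with a two-finger parallel gripper is mounted at the origin on the work surface. World frame = base frame: x ahead of the robot, y to its left, z up, the work surface at z = 0. Lengths are in mm, angles in rad, forces in N, time in s.
With the tool pointing down it reaches from about 400 to 825 mm from the base axis. Payload 7 kg.
Tool frame: the origin (TCP) lies at the very end of the fingers, on their centre line; the grasp point (between the pads) lies 19 mm behind it; z points along the fingers, y is the line along which they close (so a half turn about z gives the same grasp; the last joint's range is limited). The gripper opens to 88 mm and grips with 3 to 60 N. Pads are 19 mm wide; open, the fingers measure 130 mm over their backs; the gripper's body (78 mm by 193 mm) begins 47 mm behind the grasp point.
Start: joints at [-0.937, 0.359, 0.012, 0, -1.224, -0.288], TCP at [228.764, -635.029, 226.561] pointing down, gripper open.
Joint ranges: [-3.07, 3.07], [-1.43, 2.12], [-1.02, 1.25], [-3.03, 1.67], [-3.05, -0], [-3.03, 3.03]. Speed limits (rad/s): [2.39, 2.39, 3.01, 3.14, 3.14, 3.14].

## Interface

Orientations are given as a unit quaternion [x, y, z, w].
In Python, from plant import bot gives the robot as it stands. Calls block until the motion is done:
- bot.move_ptp(position, orientation): joint-space move of the TCP to a pose.
- bot.line_to(position, velocity=150, ori=None): straight line of the TCP; ori=None keeps the orientation; velocity is the mean speed in mm/s.
- bot.move_joints(angles): joint-space move.
- bot.move_gripper(opening, force=None): finger opening in mm; force is the grip in N (None keeps the last); returns when the fingers have stopped.
- bot.pause(seconds).
- bot.solve_ik(position, orientation): joint angles nearest the present ones, or None.
- bot.read_state(): the state.
- bot.camera(name): name is "scene" or "side" or "wrist"; returns the picture (480x640x3 uint8, red, green, blue); there is no depth.
- bot.get_calibration(name): a dict with "fx", "fy", "cx", "cy" (pixels), "distortion" ([k1, k2, p1, p2, k3] as OpenCV has them; the pictures are not rectified), "view" (4x4, takes a point from world to camera coordinates); the wrist camera has in their place "T_tool_cam" (4x4, takes a point from camera to tool coordinates, whose origin is the TCP and whose axes are the flange's). Camera axes: x right, y up, looking along -z (the intrinsics and any distortion apply to the point x, -y, -z); pixel columns grow to the right and rows downward; lengths in mm; the calibration is good to about 2 mm. A picture is of the moment at which its call begins: read the wrist's pose just before it. get_calibration takes no time and is no camera call.
A pose or a line that the arm cannot do raises bot.Unreachable and nothing moves.
- bot.close_job(): hands the job in; it is judged then, once.
The state is a dict: "t": time; "joint_pos": joint angles; "qvel": joint speeds; "tau": joint torques, N m; "tcp_pos": TCP position; "eef_rot": TCP orientation; "contact_force": force on the tool from outside, world axes, zero at the start; "moment": the same for the moment, N m; "width": finger opening in mm; "finger_force": force on a finger pad.
Only numpy, scipy, OpenCV 4.12 (cv2) and the standard library are available. Lean on these libraries where they do the work, as an engineer would, in place of code of your own. Each camera call takes 0.05 s, during which the arm holds its last target. There are 200 camera calls.

## Working session

There is one attempt and no reset: what is moved stays moved. The work goes in short steps, each a Python script; the robot and the scene stay as the last script left them, time stands still between calls to the robot, and variables do not carry over. Pictures are saved under pics/ and viewed, at most 11 in all, crops included, and the job is handed in when it is done.

```bash
mkdir -p pics; ls; python3 - <<'E'
from plant import bot
import cv2, numpy as np
for n in ["scene","side","wrist"]:
    im=bot.camera(n); cv2.imwrite(f"pics/{n}0.png",im[:,:,::-1])
    c=bot.get_calibration(n); print(n,{k:np.round(v,3).tolist() for k,v in c.items()})
s=bot.read_state(); print({k:np.round(v,3).tolist() for k,v in s.items()})
E
```

```text
pics
scene {'fx': 610.6, 'fy': 610.6, 'cx': 313.966, 'cy': 237.167, 'distortion': [-0.097, 0.0, 0.0, 0.0, 0.0], 'view': [[-0.103, 0.995, 0.005, 72.755], [-0.634, -0.07, 0.771, 273.219], [0.767, 0.076, 0.637, -2178.592], [0.0, 0.0, 0.0, 1.0]]}
side {'fx': 459.626, 'fy': 459.626, 'cx': 319.292, 'cy': 247.119, 'distortion': [-0.017, 0.0, 0.0, 0.0, 0.0], 'view': [[0.982, -0.187, 0.009, -525.697], [0.086, 0.494, 0.865, -123.089], [-0.167, -0.849, 0.502, -905.52], [0.0, 0.0, 0.0, 1.0]]}
wrist {'fx': 389.154, 'fy': 389.154, 'cx': 317.461, 'cy': 233.072, 'distortion': [-0.065, 0.0, 0.0, 0.0, 0.0], 'T_tool_cam': [[0.001, 0.957, 0.289, 78.35], [1.0, -0.001, -0.0, -0.68], [0.0, 0.289, -0.957, -157.749], [0.0, 0.0, 0.0, 1.0]]}
{'t': 0.15, 'joint_pos': [-0.937, 0.359, 0.011, -0.0, -1.224, -0.288], 'qvel': [0.0, -0.001, 0.003, 0.003, -0.0, -0.001], 'tau': [-0.002, -58.328, 29.329, 7.001, 0.009, -0.0], 'tcp_pos': [228.651, -634.707, 225.829], 'eef_rot': [-0.172, 0.985, 0.001, -0.0], 'contact_force': [-0.165, -0.092, 0.202], 'moment': [-0.048, 0.01, 0.021], 'finger_force': 0.0, 'width': 87.565}
```

View pics/scene0.png

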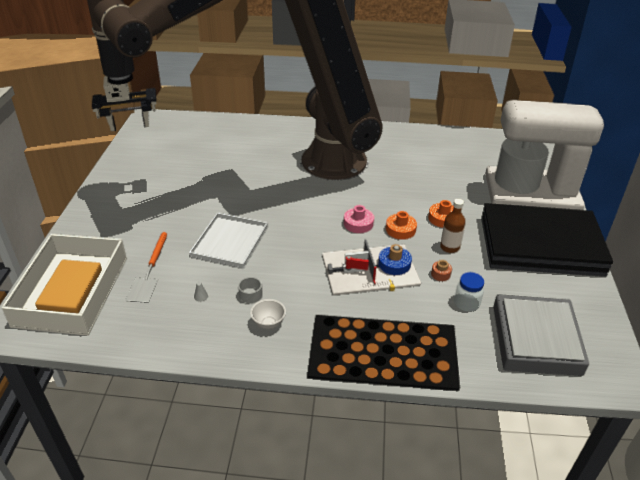

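View pics/side0.png

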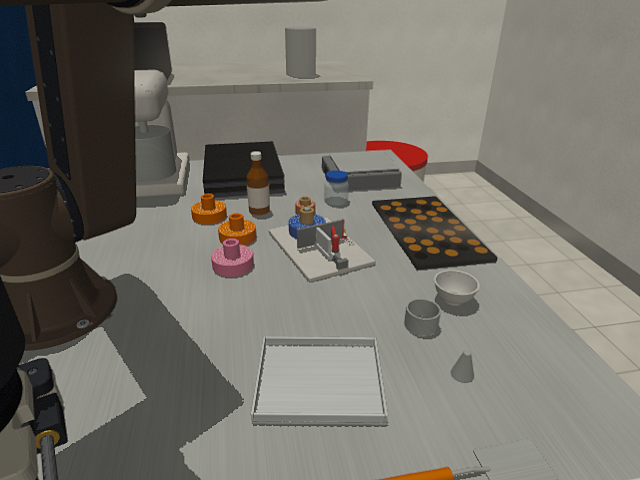

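Scene view: the wanted blue spool is at (396,258), on the white dispenser. The possible mix-ups are pink (359,219), orange (402,225), orange (443,212) and the copper new roll (441,269). The description says blue and over the spindle, so I choose (396,258). The tray is at (229,240). Next I check the choice in a crop and measure roughly.

```bash
cat > h.py <<'E'
from plant import bot
import cv2, numpy as np
from scipy.spatial.transform import Rotation as Rot
def cam(name, st=None):
    c=bot.get_calibration(name)
    K=np.array([[c["fx"],0,c["cx"]],[0,c["fy"],c["cy"]],[0,0,1]]); D=np.array(c["distortion"],float)
    if name=="wrist":
        T=np.eye(4); T[:3,:3]=Rot.from_quat(st["eef_rot"]).as_matrix(); T[:3,3]=st["tcp_pos"]
        V=np.linalg.inv(T@np.array(c["T_tool_cam"]))
    else: V=np.array(c["view"])
    return K,D,np.diag([1,-1,-1,1])@V
def toplane(C,uv,z):
    K,D,V=C; p=cv2.undistortPoints(np.array(uv,float).reshape(-1,1,2),K,D)[:,0]
    d=np.c_[p,np.ones(len(p))]@V[:3,:3]; o=-V[:3,:3].T@V[:3,3]
    return (o+d*((z-o[2])/d[:,2])[:,None])
def proj(C,P):
    K,D,V=C; return cv2.projectPoints(np.array(P,float).reshape(-1,1,3),cv2.Rodrigues(V[:3,:3])[0],V[:3,3],K,D)[0][:,0]
def blob(mask,box=None):
    m=np.zeros(mask.shape,np.uint8); x0,y0,x1,y1=box or (0,0,640,480)
    m[y0:y1,x0:x1]=mask[y0:y1,x0:x1]
    cs,_=cv2.findContours(m,cv2.RETR_EXTERNAL,cv2.CHAIN_APPROX_NONE)
    return max(cs,key=cv2.contourArea)
def quat(a): # tool down, tool x at angle a
    return Rot.from_matrix(np.array([[np.cos(a),np.sin(a),0],[np.sin(a),-np.cos(a),0],[0,0,-1]])).as_quat()
E
python3 - <<'E'
from h import *
im=cv2.imread("pics/scene0.png"); C=cam("scene"); hsv=cv2.cvtColor(im,cv2.COLOR_BGR2HSV)
b=blob(cv2.inRange(hsv,(105,120,50),(125,255,255)),(360,235,430,290)); r=cv2.boundingRect(b); print(r)
print("spool",toplane(C,[[r[0]+r[2]/2,r[1]+r[3]/2]],28))
print("tray rough",toplane(C,[[229,240],[220,214],[268,222],[244,266],[191,254]],20))
print("plate rough",toplane(C,[[322,251],[408,246],[421,289],[333,293]],12))
crop=cv2.resize(im[205:300,310:460],None,fx=5,fy=5,interpolation=cv2.INTER_CUBIC); cv2.imwrite("pics/crop.png",crop)
E
```

```text
(379, 247, 33, 28)
spool [[548.01709598 215.54057663  28.        ]]
tray rough [[ 499.01054353 -274.29122332   20.        ]
 [ 377.63316497 -328.92889921   20.        ]
 [ 401.23854372 -173.29079668   20.        ]
 [ 606.64637458 -208.27712065   20.        ]
 [ 573.02259019 -370.44995916   20.        ]]
plate rough [[509.16556441   3.24261465  12.        ]
 [459.11593747 253.7652883   12.        ]
 [637.57846626 286.70241435  12.        ]
 [678.40376692  48.93913416  12.        ]]
```

View pics/crop.png

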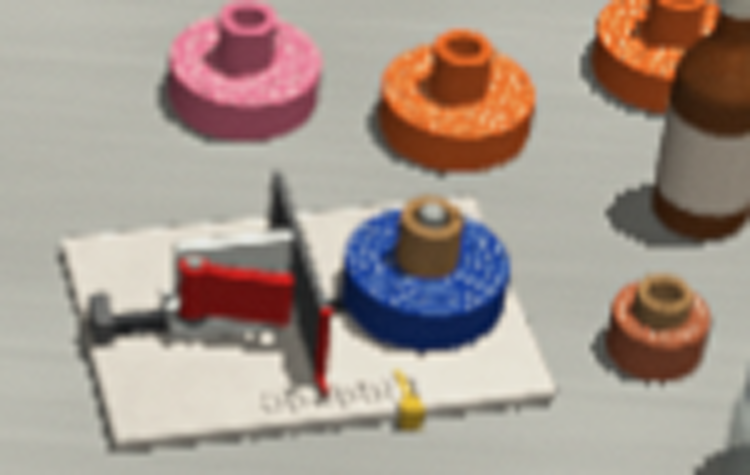

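The crop shows the blue spool with a tan core over the steel spindle, centred at crop (427,275). Also visible are the guard at (300,270), the red pointer at (323,350), the yellow mark at (408,400) and the red lever at (237,290). The choice is confirmed, so I go above it for a close look.

```bash
python3 - <<'E'
from h import *
S=cam("side"); print("tray side",toplane(S,[[265,338],[379,338],[387,424],[252,423]],20).round(0).tolist())
t=0.18; y=np.array([-np.sin(t),np.cos(t),0])
p=np.array([571,148,250])-40*y
bot.move_ptp(p.tolist(),quat(-np.pi/2+t).tolist()); bot.pause(0.3)
st=bot.read_state(); im=bot.camera("wrist"); cv2.imwrite("pics/w1.png",im[:,:,::-1])
np.save("w1.npy",np.r_[st["tcp_pos"],st["eef_rot"]]); print(st["t"],st["tcp_pos"],st["joint_pos"],st["contact_force"])
E
```

```text
tray side [[403.0, -180.0, 20.0], [601.0, -216.0, 20.0], [558.0, -394.0, 20.0], [369.0, -358.0, 20.0]]
3.3417 [578.21474653 108.37781586 250.01260008] [ 5.17403119e-01  2.02590695e-01 -1.49888585e-01  2.11481177e-05
 -1.21834107e+00 -3.37866580e-01] [-0.22110682 -0.63367374 -0.10726466]
```

View pics/w1.png

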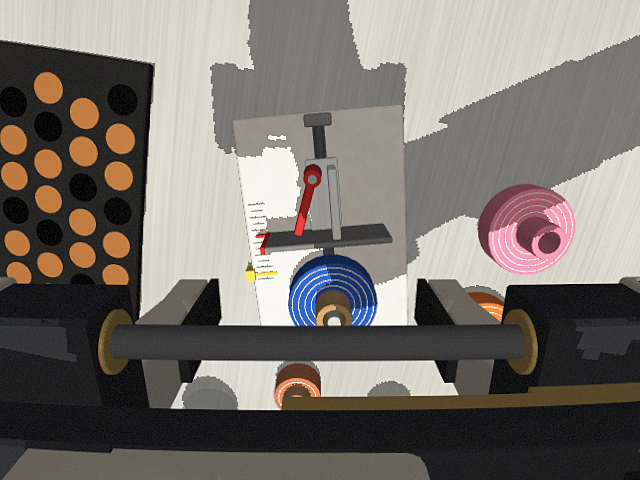

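The wrist view shows the spool with its core at (334,315), the lever open at (307,200) and the guard at (325,238). The pointer is near (263,243), the mark at (262,274) and the plate corners at (234,121) and (404,105). I zoom in on pointer and mark and find the plate pose.

```bash
python3 - <<'E'
from h import *
v=np.load("w1.npy"); st=dict(tcp_pos=v[:3],eef_rot=v[3:]); C=cam("wrist",st)
im=cv2.imread("pics/w1.png"); hsv=cv2.cvtColor(im,cv2.COLOR_BGR2HSV)
P=toplane(C,[[234,121],[404.5,105]],12); d=P[0]-P[1]; print("top edge",P.round(1),np.linalg.norm(d),"yaw",np.arctan2(d[1],d[0]))
t=np.arctan2(d[1],d[0]); Rz=Rot.from_euler("z",t).as_matrix(); c0=P.mean(0)+125*Rz[:,1]; print("centre",c0,"spindle",c0+70*Rz[:,1])
r=cv2.boundingRect(blob(cv2.inRange(hsv,(105,120,50),(125,255,255)),(270,240,400,330)));print(r, toplane(C,[[r[0]+r[2]/2,322]],74))
print("spindle top px",toplane(C,[[334.5,321.5]],78))
yel=blob(cv2.inRange(hsv,(22,120,120),(34,255,255)),(230,250,300,290))[:,0]
print("yellow",cv2.boundingRect(yel))
red=blob(cv2.inRange(hsv,(0,150,80),(6,255,255))|cv2.inRange(hsv,(174,150,80),(180,255,255)),(240,220,275,262))[:,0];print("red",cv2.boundingRect(red))
f=lambda uv,z:((toplane(C,uv,z)-c0)@Rz).round(1).tolist()
print("lever pivot,tip",f([[312,174],[299,234]],64)); print("guard ends",f([[388,224],[391,241],[264,248]],68))
cv2.imwrite("pics/z1.png",cv2.resize(im[190:290,230:350],None,fx=6,fy=6,interpolation=cv2.INTER_CUBIC))
E
```

```text
top edge [[672.7  49.5  12. ]
 [511.    4.6  12. ]] 167.82325949642976 yaw 0.2711954470534584
centre [558.4086247  147.49533335  12.        ] spindle [539.6567879  214.93692746  12.        ]
(288, 255, 89, 72) [[544.07191681 215.45378801  74.        ]]
spindle top px [[542.87598752 212.37036831  78.        ]]
yellow (245, 270, 32, 11)
red (256, 233, 14, 22)
lever pivot,tip [[10.9, -73.1, 52.0], [28.1, -19.0, 52.0]]
guard ends [[-53.6, -22.3, 56.0], [-55.8, -5.8, 56.0], [61.4, -9.7, 56.0]]
```

View pics/z1.png

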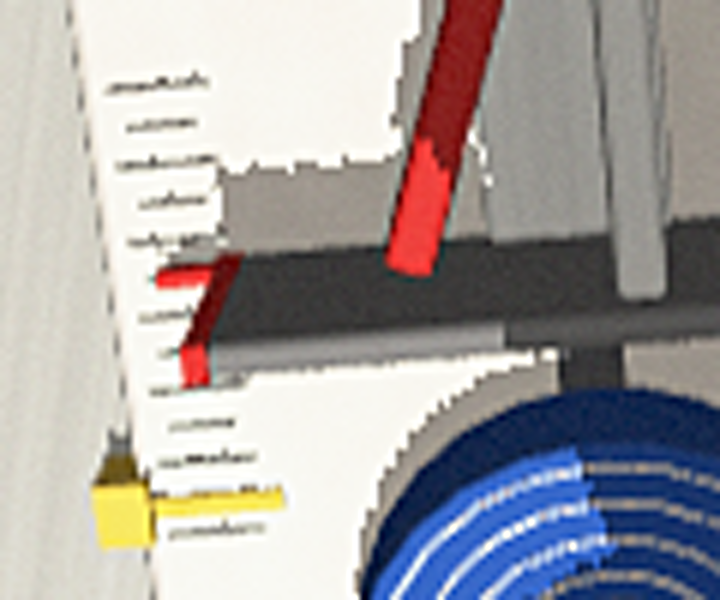

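```bash
python3 - <<'E'
from h import *
v=np.load("w1.npy"); st=dict(tcp_pos=v[:3],eef_rot=v[3:]); C=cam("wrist",st)
L=toplane(C,[[234,121],[242,190],[255.8,288.3]],12); e=L[2]-L[0]; e2=L[2]-L[1]
print("left edge yaw",np.arctan2(-e[0],e[1]),np.arctan2(-e2[0],e2[1]))
T=toplane(C,[[388,224],[392,240.5],[265,247.3]],12)
g=toplane(C,[[391,240.5],[264.5,248.5]],68); dg=g[1]-g[0]; print("guard",np.linalg.norm(dg),np.arctan2(dg[1],dg[0]))
E
python3 - <<'E'
from h import *
v=np.load("w1.npy"); st=dict(tcp_pos=v[:3],eef_rot=v[3:]); C=cam("wrist",st)
px=lambda a,b:[230+a/6,190+b/6]
for t in (.19,.22,.25):
    R=Rot.from_euler("z",t).as_matrix(); sp=toplane(C,[[334.5,321.5]],78)[0]; c0=sp-70*R[:,1]
    f=lambda uv,z:((toplane(C,[uv],z)[0]-c0)@R)[:2].round(1).tolist()
    print(t,"TL",f([234,121],12),"TR",f([404.5,105],12),"ptr z14,18",f(px(175,278),14),f(px(175,278),18),"mark",f(px(220,500),12.5),
     "gtop-y/+y",f(px(205,345),68),f(px(195,383),68),"tick",f(px(160,83),12),f(px(160,242),12),"stop",f([317,125],44),"spool",c0.round(1))
E
```

```text
left edge yaw 0.2559692844354133 0.2632488517834739
guard 116.8141627459499 0.24719884521507082
0.19 TL [96.8, -114.4] TR [-70.5, -128.0] ptr z14,18 [77.5, 4.1] [76.9, 2.9] mark [71.8, 47.1] gtop-y/+y [64.8, -1.8] [66.7, 4.4] tick [78.6, -30.7] [80.2, -2.0] stop [15.0, -110.2] spool [556.1 143.6  78. ]
0.22 TL [91.2, -117.2] TR [-76.4, -125.8] ptr z14,18 [75.5, 1.8] [74.8, 0.6] mark [71.1, 45.0] gtop-y/+y [62.6, -3.7] [64.7, 2.5] tick [75.6, -33.0] [78.0, -4.3] stop [9.6, -110.5] spool [558.2 144.1  78. ]
0.25 TL [85.5, -119.9] TR [-82.2, -123.5] ptr z14,18 [73.4, -0.4] [72.7, -1.6] mark [70.3, 42.9] gtop-y/+y [60.4, -5.5] [62.6, 0.5] tick [72.4, -35.2] [75.7, -6.7] stop [4.2, -110.7] spool [560.2 144.5  78. ]
```

```bash
python3 - <<'E'
from h import *
q=quat(-np.pi/2+.257).tolist(); x,y=543.5,213.5
bot.move_ptp([x,y,150],q); bot.line_to([x,y,46],120)
s=bot.read_state(); print(s["t"],s["tcp_pos"],s["contact_force"])
bot.move_gripper(30,30); s=bot.read_state(); print(s["width"],s["finger_force"],s["contact_force"])
bot.line_to([x,y,66],60); s=bot.read_state(); print(s["width"],s["contact_force"])
bot.line_to([x,y,165],120); s=bot.read_state(); print(s["t"],s["width"],s["contact_force"],s["finger_force"])
bot.line_to([486,-278,165],220,quat(-np.pi/2-.17).tolist()); bot.pause(.2)
st=bot.read_state(); im=bot.camera("wrist"); cv2.imwrite("pics/w2.png",im[:,:,::-1]); np.save("w2.npy",np.r_[st["tcp_pos"],st["eef_rot"]])
print(st["t"],st["tcp_pos"],st["width"],st["contact_force"])
E
```

```text
5.0583 [544.10857617 213.73209727  46.80364059] [-0.50622878 -0.92224102 -0.72363449]
35.0037698383275 29.999906849116087 [-1.41042985  0.15404931  0.29357955]
34.967469359108975 [-0.07123675 -0.42525069 -4.38031287]
7.4 35.13209700174517 [ 0.96001128 -0.14865586 -3.39510354] 29.999435506761074
10.0 [ 486.16644678 -277.59574078  165.04600258] 34.63964601391086 [-0.09534705  0.0931285  -2.91940915]
```

View pics/w2.png

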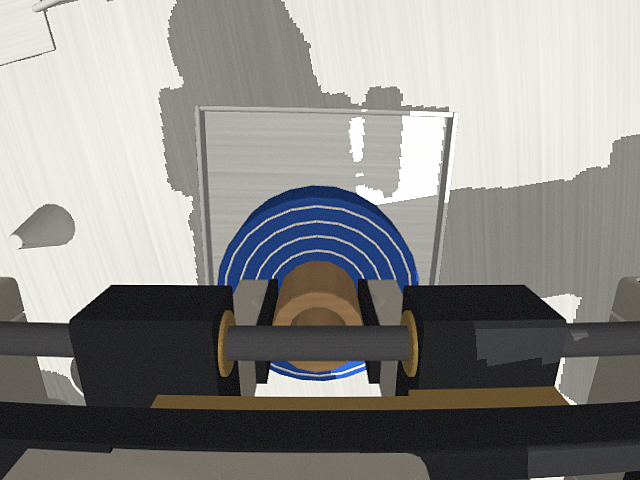

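The spool is held straight at (318,290). The tray's far wall runs from (198,107) to (457,112). I work out the tray centre and then set the spool down by feel.

```bash
python3 - <<'E'
from h import *
v=np.load("w2.npy"); st=dict(tcp_pos=v[:3],eef_rot=v[3:]); C=cam("wrist",st)
P=toplane(C,[[198,107],[457,112]],20); d=P[0]-P[1]; n=np.array([-d[1],d[0],0])/np.linalg.norm(d)
c=P.mean(0)+85*n; print(np.linalg.norm(d),np.arctan2(d[1],d[0]),c)
assert np.linalg.norm(c[:2]-[486,-278])<30 and abs(np.linalg.norm(d)-200)<12
x,y=c[:2]
bot.line_to([x,y,100],150); bot.line_to([x,y,42],80); bot.pause(.1); f0=bot.read_state()["contact_force"][2]
for z in np.arange(41.5,35,-.5):
    bot.line_to([x,y,z],20); bot.pause(.04); s=bot.read_state()
    if s["contact_force"][2]-f0>2.5: break
print(z,f0,s["tcp_pos"],s["contact_force"],s["t"])
bot.move_gripper(60); bot.pause(.1); bot.move_gripper(88)
bot.line_to([x,y,150],120)
bot.pause(.05);im=bot.camera("side"); cv2.imwrite("pics/s3.png",cv2.resize(im[300:460,200:440],None,fx=3,fy=3)[:,:,::-1]); print(bot.read_state()["t"])
E
```

```text
194.67539397009634 -0.18592903973445438 [ 480.4345311  -276.06502689   20.        ]
37.5 -1.96597410174888 [ 480.43540345 -276.08411222   37.92245715] [-1.52066363  1.78443351  4.26863066] 14.2333
16.8833
```

View pics/s3.png

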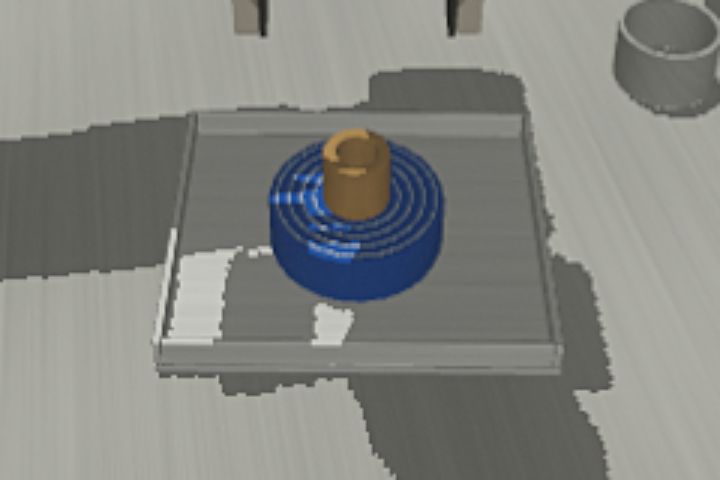

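The spool lies flat inside the tray, centred near crop (357,225). I go back over the dispenser for one closer look at lever, pointer and mark.

```bash
python3 - <<'E'
from h import *
t=.257; R=Rot.from_euler("z",t).as_matrix(); c0=np.array([543,213,0])-70*R[:,1]
p=c0+R@[10,10,0]; p[2]=180
q=quat(-np.pi/2+t).tolist()
bot.move_ptp(p.tolist(),q); bot.pause(.25)
st=bot.read_state(); im=bot.camera("wrist")[:,:,::-1]; cv2.imwrite("pics/w4.png",im); np.save("w4.npy",np.r_[st["tcp_pos"],st["eef_rot"]])
cv2.imwrite("pics/z4.png",cv2.resize(im[60:360,180:580],None,fx=2,fy=2,interpolation=cv2.INTER_CUBIC)); print(st["t"],st["tcp_pos"])
E
```

```text
18.7583 [568.05337618 156.70424483 179.98835178]
```

View pics/z4.png

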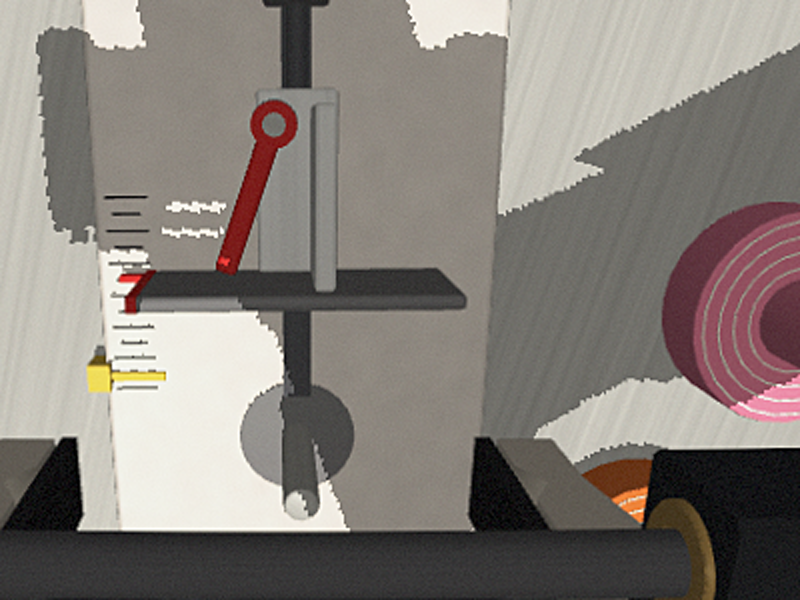

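```bash
python3 - <<'E'
from h import *
v=np.load("w4.npy"); st=dict(tcp_pos=v[:3],eef_rot=v[3:]); C=cam("wrist",st)
t=.257; R=Rot.from_euler("z",t).as_matrix(); c0=np.array([543,213,0])-70*R[:,1]; print(c0)
f=lambda a,b,z:((toplane(C,[[180+a/2,60+b/2]],z)[0]-c0)@R)[:2].round(1).tolist()
for n,a in dict(spindle=(301,503,78),ptr14=(128,278,14),ptr18=(128,278,18),mark=(140,377,12.5),markR=(164,377,12.5),gR_near=(465,297,68),gR_far=(465,308,68),gL=(125,312,68),gL1=(137,298,68),
 tabTL=(317,104,64),tabBR=(335,291,64),pivot=(274,124,64),levtip=(218,272,64),carrL=(258,95,26),carrR=(338,95,26),edgeL=(104,300,12),edgeL2=(117,520,12),edgeR=(508,60,12),edgeR2=(470,500,12),tick1=(125,197,12),tick2=(125,387,12)).items(): print(n,f(*a))
E
```

```text
[560.79261606 145.29901911   0.        ]
spindle [0.3, 69.6]
ptr14 [72.4, -2.3]
ptr18 [71.6, -3.1]
mark [69.8, 42.6]
markR [59.1, 42.6]
gR_near [-57.8, -6.7]
gR_far [-58.1, -2.6]
gL [63.7, -1.2]
gL1 [59.1, -6.3]
tabTL [-4.3, -72.6]
tabBR [-11.6, -7.9]
pivot [10.3, -66.0]
levtip [30.3, -14.9]
carrL [16.5, -76.4]
carrR [-14.2, -76.4]
edgeL [83.7, 7.7]
edgeL2 [84.6, 114.2]
edgeR [-83.0, -90.7]
edgeR2 [-81.3, 103.7]
tick1 [72.3, -36.2]
tick2 [76.8, 47.5]
```

Frame check: edges at x +84/−82, spindle at y 69.6, and tab and pivot match a leg home of y ≈ −31. The leg needs to travel about 45–46 mm. I descend around the tab, find the guard by force, push just short of the mark and look.

```bash
python3 - <<'E'
from h import *
t=.257; R=Rot.from_euler("z",t).as_matrix(); c0=np.array([560.8,145.3,0])
W=lambda y,z:(c0+R@[1,y,z]).tolist()
bot.line_to(W(-24,120),150); bot.line_to(W(-24,30),120); bot.pause(.1)
s=bot.read_state(); f0=s["contact_force"]@R[:,1] if isinstance(s["contact_force"],np.ndarray) else np.array(s["contact_force"])@R[:,1]
print(s["t"],f0,s["contact_force"])
for y in np.arange(-22,-8,1.):
    bot.line_to(W(y,30),30); s=bot.read_state(); f=np.array(s["contact_force"])@R[:,1]-f0
    if f<-2: break
yt=((np.array(s["tcp_pos"])-c0)@R)[1]; print("contact cmd",y,"tcp",yt,"f",f)
bot.line_to(W(y+42,30),40); bot.pause(.2); s=bot.read_state()
print(s["t"],((np.array(s["tcp_pos"])-c0)@R),np.array(s["contact_force"])@R)
for n in("scene","wrist","side"):
    im=bot.camera(n)[:,:,::-1]; cv2.imwrite(f"pics/{n}5.png",im)
np.save("w5.npy",np.r_[s["tcp_pos"],s["eef_rot"]])
a=cv2.resize(cv2.imread("pics/scene5.png")[240:300,325:425],None,fx=5,fy=5,interpolation=cv2.INTER_CUBIC)
b=cv2.resize(cv2.imread("pics/wrist5.png"),(400,300)); b2=cv2.resize(cv2.imread("pics/side5.png")[200:290,265:385],(400,300),interpolation=cv2.INTER_CUBIC)
M=np.zeros((600,800,3),np.uint8); M[:300,:500]=a; M[300:,:400]=b; M[300:,400:]=b2; cv2.imwrite("pics/m5.png",M)
E
```

```text
20.425 0.3904605896000686 [-0.06395853  0.38691096 -0.00874385]
contact cmd -18.0 tcp -18.097523257206106 f -2.1985029587389784
23.075 [ 0.73144656 23.76622415 29.90270885] [-3.04238229 -2.50010845  1.57790129]
```

View pics/m5.png

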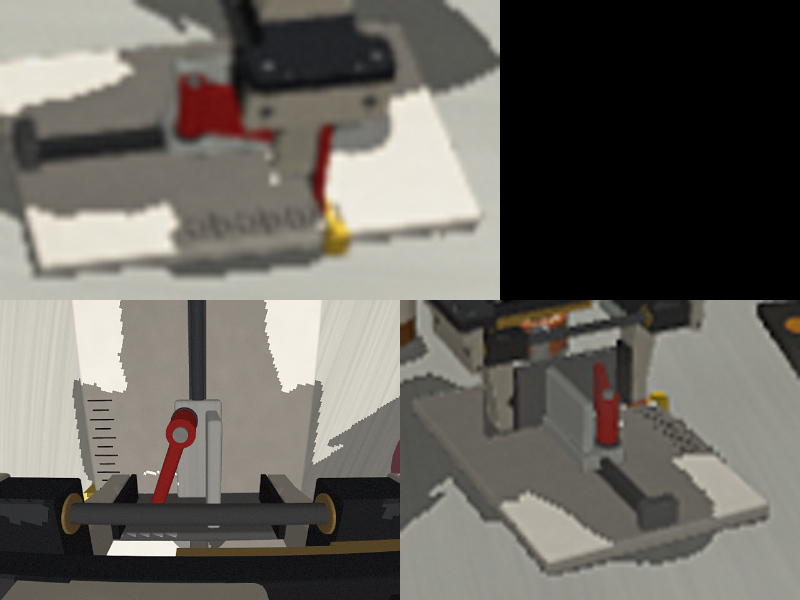

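The pointer is a few mm short of the yellow line: in the scene panel the red foot is near (322,205) and the yellow at (333,222). Contact at TCP y −18 agrees with the vision. I advance 4.2 mm and compare pointer and line closely.

```bash
python3 - <<'E'
from h import *
t=.257; R=Rot.from_euler("z",t).as_matrix(); c0=np.array([560.8,145.3,0])
bot.line_to((c0+R@[1,28.4,30]).tolist(),20); bot.pause(.2); s=bot.read_state()
print(s["t"],((np.array(s["tcp_pos"])-c0)@R),np.array(s["contact_force"])@R)
M=[]
for n,(x,y) in dict(scene=(368,252),side=(312,215)).items():
    im=np.mean([bot.camera(n)[:,:,::-1].astype(float) for _ in range(2)],0).astype(np.uint8); cv2.imwrite(f"pics/{n}6.png",im)
    M.append(cv2.resize(im[y:y+50,x:x+40],None,fx=10,fy=10,interpolation=cv2.INTER_CUBIC))
cv2.imwrite("pics/m6.png",np.hstack(M))
# predicted pixels for the mark (plate), pointer strip bottom/top if guard centre = tcp+14
yc=((np.array(s["tcp_pos"])-c0)@R)[1]+14
for n in("scene","side"):
    C=cam(n); w=lambda *p:c0+R@np.array(p)
    print(n,"mark in/out",proj(C,[w(60,42.6,12.5),w(72,42.6,12.5)]).round(1).tolist(),"strip bot/top",proj(C,[w(61,yc,16),w(61,yc,68)]).round(1).tolist())
E
```

```text
23.7917 [ 0.83875237 28.29319049 29.8740034 ] [-3.8256302  -3.24879486 -0.1074003 ]
scene mark in/out [[390.0, 279.2], [391.0, 282.1]] strip bot/top [[390.1, 278.5], [391.7, 264.6]]
side mark in/out [[332.6, 231.5], [336.7, 230.5]] strip bot/top [[333.0, 230.2], [333.5, 211.8]]
```

View pics/m6.png

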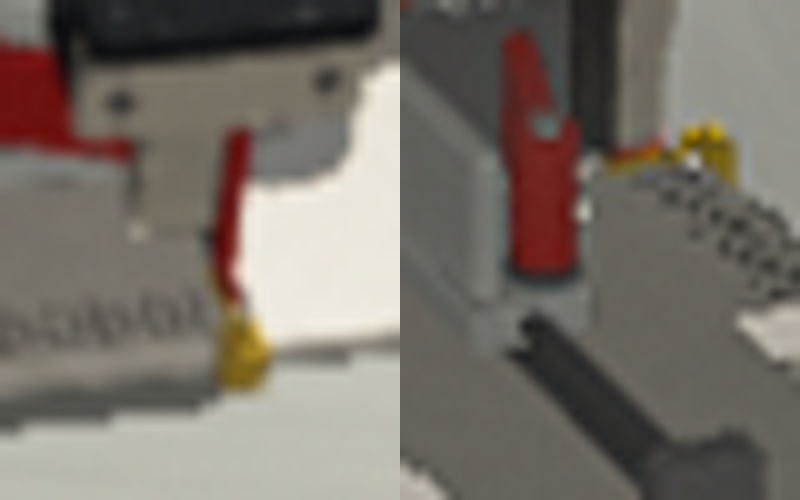

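In the scene panel the red foot is at (232,290), with a yellow sliver just left of it at (213,280). In the side panel the red is right above the yellow at (640,155). The pointer is within about 2 mm and may be slightly past, so I measure it.

```bash
python3 - <<'E'
from h import *
def chan(im):
    f=im.astype(int); b,g,r=f[...,0],f[...,1],f[...,2]; return np.maximum(np.minimum(r,g)-b,0), np.maximum(r-g,0)
for n,rows,cols in (("scene",range(277,288),slice(385,398)),("side",range(226,236),slice(330,350))):
    for k in (0,5,6):
        im=cv2.imread(f"pics/{n}{k}.png"); Y,Rd=chan(im); print(n,k,cols.start)
        for r in rows: print(r,"Y",*Y[r,cols],"| R",*Rd[r,cols])
C=cam("scene");t=.257; R=Rot.from_euler("z",t).as_matrix(); c0=np.array([560.8,145.3,0]);w=lambda *p:c0+R@np.array(p)
for n in("scene","side"): print(n,"dpx per mm y",proj(cam(n),[w(66,42,14),w(66,52,14),w(66,42,24),w(76,42,14)]).round(2).tolist())
E
```

```text
scene 0 385
277 Y 15 13 14 15 15 14 13 14 15 15 13 14 13 | R 4 5 4 4 4 4 5 5 6 7 5 3 4
278 Y 15 14 14 22 31 21 12 12 14 14 13 12 14 | R 4 4 3 5 9 6 4 3 4 4 4 4 4
279 Y 15 13 15 31 71 49 19 12 14 13 13 13 13 | R 3 4 4 11 21 14 7 5 4 4 4 4 5
280 Y 13 13 13 21 71 90 36 12 12 12 13 13 13 | R 5 7 6 9 25 27 14 7 6 5 5 4 4
281 Y 13 14 11 13 48 100 56 18 12 14 13 13 14 | R 6 6 7 7 18 30 21 8 6 3 4 4 4
282 Y 13 14 12 13 32 85 77 32 12 12 13 14 13 | R 7 6 6 6 11 26 23 12 6 3 4 4 4
283 Y 12 14 13 11 13 60 96 53 23 14 12 14 12 | R 7 6 6 7 5 22 28 20 10 6 3 4 5
284 Y 13 14 14 13 21 64 118 102 73 24 13 12 13 | R 6 6 6 6 8 24 35 32 26 11 3 5 4
285 Y 13 14 13 13 31 93 132 133 121 51 19 13 14 | R 6 6 4 6 12 30 38 36 35 18 8 7 7
286 Y 13 13 13 12 23 90 121 122 119 82 27 11 11 | R 7 7 7 6 10 31 36 37 37 26 12 7 6
287 Y 14 13 13 10 21 63 87 91 92 70 23 9 8 | R 6 7 5 6 9 23 29 30 30 25 10 5 4
scene 5 385
277 Y 9 8 4 1 6 15 12 10 10 11 10 10 9 | R 3 3 21 75 65 12 3 3 4 4 4 4 4
278 Y 10 10 6 3 12 16 10 9 10 10 10 10 9 | R 3 2 25 73 65 14 3 3 4 4 4 3 4
279 Y 9 9 7 5 18 34 17 9 9 9 9 10 10 | R 3 4 23 57 62 1
[... 4012 characters left out ...]
45 55 46 15 17 19 8 16 20 19 9 0 0 0 1
231 Y 7 9 27 49 53 57 36 34 29 27 10 4 32 57 81 40 0 6 7 7 | R 4 1 9 24 22 11 9 9 8 8 4 4 12 16 20 10 0 0 0 0
232 Y 8 8 20 33 29 23 1 1 1 1 2 1 4 19 61 44 1 6 7 8 | R 6 1 4 8 6 6 0 0 2 2 1 2 2 6 16 10 0 0 0 0
233 Y 6 8 6 4 4 3 4 6 6 5 6 4 4 5 22 31 4 7 7 7 | R 0 0 1 2 3 2 3 2 2 4 3 2 2 2 8 9 0 0 0 0
234 Y 3 7 7 7 7 8 7 7 6 6 7 7 6 4 6 5 7 7 8 8 | R 0 2 2 3 2 3 4 3 2 1 4 1 3 3 2 3 0 0 0 0
235 Y 8 8 7 8 6 7 8 7 5 6 5 5 7 7 7 8 7 6 7 7 | R 0 2 3 3 4 4 2 4 4 2 4 1 2 3 3 2 4 0 0 0
scene dpx per mm y [[390.34, 280.28], [393.85, 279.9], [390.65, 277.64], [391.24, 282.76]]
side dpx per mm y [[334.78, 230.58], [333.0, 228.91], [334.88, 227.11], [338.26, 229.82]]
```

Scene, wrist and contact all put the pointer within about 1 mm, slightly past. I ease back 0.7 mm, hold with the lever open, then squeeze.

```bash
python3 - <<'E'
from h import *
t=.257; R=Rot.from_euler("z",t).as_matrix(); c0=np.array([560.8,145.3,0])
def rep(k):
    s=bot.read_state(); print(k,round(s["t"],2),((np.array(s["tcp_pos"])-c0)@R).round(2),(np.array(s["contact_force"])@R).round(1),round(s["width"],2),round(s["finger_force"],1))
bot.line_to((c0+R@[1,27.75,30]).tolist(),20); bot.pause(1.5); rep("open")
for w in (70,60,50,42,36,32,29): bot.move_gripper(w,20)
rep("near")
bot.move_gripper(22,30); bot.pause(.3); rep("shut")
im=np.mean([bot.camera("scene")[:,:,::-1].astype(float) for _ in range(2)],0).astype(np.uint8); cv2.imwrite("pics/scene7.png",im)
w=bot.camera("wrist")[:,:,::-1]; cv2.imwrite("pics/wrist7.png",w)
f=im.astype(int)
for r in range(276,284): print(r,*np.maximum(f[r,385:398,2]-f[r,385:398,1],0),"| Y",*np.maximum(np.minimum(f[r,385:398,1],f[r,385:398,2])-f[r,385:398,0],0))
a=cv2.resize(im[252:302,360:400],(400,500),interpolation=cv2.INTER_CUBIC); b=cv2.resize(w[180:430,120:320],(400,500))
cv2.imwrite("pics/m7.png",np.hstack([a,b]))
E
```

```text
open 25.74 [ 0.95 27.66 29.91] [-3.5 -4.4 -1.1] 87.46 2.1
near 28.73 [ 0.93 27.76 29.98] [-2.3 -4.  -0.6] 28.87 3.7
shut 29.3 [ 0.48 27.58 29.98] [-4.4 -3.4  1.4] 24.93 30.7
276 5 5 3 9 62 73 33 9 3 4 4 4 4 | Y 8 8 7 5 1 4 13 14 12 11 10 11 11
277 5 4 4 14 66 83 34 8 3 4 5 4 4 | Y 8 9 8 6 2 5 13 14 12 10 9 10 9
278 3 4 3 22 87 115 35 4 4 4 4 3 4 | Y 9 9 9 7 3 4 13 13 10 10 9 10 10
279 3 3 4 16 79 134 44 5 4 4 4 4 3 | Y 9 8 9 13 15 7 13 13 9 9 9 9 10
280 4 4 5 5 34 113 64 15 3 4 5 4 4 | Y 9 8 12 16 20 10 10 13 12 9 8 10 10
281 4 4 7 7 13 60 54 16 6 4 4 3 4 | Y 8 8 12 12 18 14 10 10 13 10 9 10 11
282 5 3 5 7 8 32 37 17 6 4 4 4 4 | Y 7 9 9 12 18 27 49 24 13 9 9 11 10
283 4 3 4 6 6 20 29 19 10 4 4 4 4 | Y 6 8 8 12 13 41 91 53 24 13 8 9 9
```

View pics/m7.png

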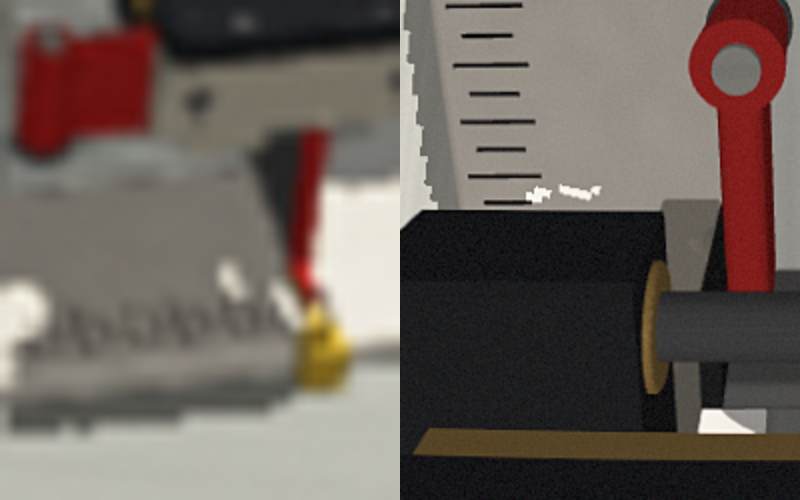

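The lever is shut: it runs parallel to the tab and the width reads 24.9. That matches the 26 mm stop, because the 36 mm core read 35. The pointer foot at scene panel (303,270) lies on the yellow line within about 0.5 mm. I hand in while holding.

```bash
python3 -c "
from plant import bot
bot.pause(.5); s=bot.read_state(); print(s['t'],s['width'],s['finger_force'],s['tcp_pos']); print(bot.close_job())"
```

```text
29.95 25.060726732381788 30.671808533370495 [554.24549501 172.10409198  29.95777394]
the job is handed in; nothing more can be done
None
```

I handed the job in at about 30 s: the spool is flat in the tray, and the arm is still squeezing the lever shut with the pointer on the yellow mark, to within about 0.5 mm by the camera.

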